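Nest the drained funnels in the drip dish

TASK

The four darkroom funnels have drained and can be put away as one nest: stand the smallest mouth down in the middle of the round steel drip dish, then put the others over it, mouth down, one after another from small to large, so that each stands down on the dish's floor around the one before. Leave everything else on the drainer where it is.

Things in the scene. Friction and masses are not known exactly. Their poses are not given: they have to be found in the camera images.
- funnel_50: The smallest of four plain white plastic funnels, standing mouth down: round mouth 50 mm across at the bottom with a 6 mm upright lip, cone narrowing to a straight round stem 10 mm in outside diameter that points up, from 34 to 66 mm above the mouth's rim; open right through, walls 2 mm, bore of the stem 6 mm; about 14 g. Origin: centre of the mouth, level with its rim; z up along the stem. Symmetric about z.
- funnel_72: The second-smallest of four plain white plastic funnels, standing mouth down: round mouth 72 mm across at the bottom with a 6 mm upright lip, cone narrowing to a straight round stem 18 mm in outside diameter that points up, from 44 to 79 mm above the mouth's rim; open right through, walls 2 mm, bore of the stem 14 mm; about 22 g. Origin: centre of the mouth, level with its rim; z up along the stem. Symmetric about z.
- funnel_96: The second-largest of four plain white plastic funnels, standing mouth down: round mouth 96 mm across at the bottom with a 6 mm upright lip, cone narrowing to a straight round stem 26 mm in outside diameter that points up, from 55 to 92 mm above the mouth's rim; open right through, walls 2 mm, bore of the stem 22 mm; about 34 g. Origin: centre of the mouth, level with its rim; z up along the stem. Symmetric about z.
- funnel_122: The largest of four plain white plastic funnels, standing mouth down: round mouth 122 mm across at the bottom with a 6 mm upright lip, cone narrowing to a straight round stem 34 mm in outside diameter that points up, from 68 to 107 mm above the mouth's rim; open right through, walls 2 mm, bore of the stem 30 mm; about 50 g. Origin: centre of the mouth, level with its rim; z up along the stem. Symmetric about z.
- dish: Round shallow metal drip dish, fixed to the drainer, 170 mm across its rim and 160 mm at its foot, rim 10 mm high (rim bead to 11.4 mm), flat inner floor 4 mm above the drainer and 155 mm across. Origin: centre of its underside, level with the drainer; z up.
- tank: Closed metal film-developing tank with a cap, upright, 87 mm across, 80 mm tall. Not part of the job. Origin: centre of its underside; z up.
- reel: Grey plastic film reel lying flat, 78 mm across, 44 mm tall. Not part of the job. Origin: centre of its underside; z up.
- tongs: Dark steel print tongs with black rubber tips lying flat along their x axis, 205 mm long, 40 mm wide at the tips (+x end), 16 mm tall. Not part of the job. Origin: middle of their length, on the drainer; z up.
- beaker: Grey plastic measuring mug, upright, 68 mm across the rim, 85 mm tall, handle at its +y side standing out about 35 mm. Not part of the job. Origin: centre of its underside; z up.
- bottle: Small brown glass bottle with a black cap and paper label, upright, 64 mm across, 125 mm tall. Not part of the job. Origin: centre of its underside; z up.

How it is judged:
By the outcome, as a careful person would: the job done as asked, in the order asked, and still so for the second after the job is handed in, with the robot touching nothing.
It also fails if it takes over 112 s, if anything falls off the work surface, if the arm or the gripper's body presses on something with over 40 N, if the wrist force passes 120 N, or if a joint passes its speed limit or range.

ROBOT

A 6-joint arm with a two-finger parallel gripper is mounted at the origin on the work surface. World frame = base frame: x ahead of the robot, y to its left, z up, the work surface at z = 0. Lengths are in m, angles in rad, forces in N, time in s.
With the tool pointing down it reaches from about 0.25 to 0.725 m from the base axis. Payload 4 kg.
Tool frame: the origin (TCP) lies on the centre line of the jaws, within the pads' length; the fingertips stand 14 mm ahead of it and the grasp point (between the pads) lies 5 mm behind it; z points along the fingers, x is the direction in which the jaws open and shut, and the axes are right-handed (so a half turn about z gives the same grasp; the last joint's range is limited). The gripper opens to 85 mm and grips with 20 to 120 N. Pads are 22 mm wide; open, the fingers measure 114 mm over their backs; the gripper's body (76 mm by 85 mm) begins 54 mm behind the grasp point. The pads swing forward as they close: fully open they stand 13 mm farther back than shut.
Start: joints at [1.296, 0.241, 0.005, 1.335, 0, 1.571], TCP at [0.136, 0.481, 0.245] pointing down, gripper open.
Joint ranges: [-2.72, 2.72], [-1.05, 1.87], [-1.09, 1.28], [-1.99, 2.15], [-1.42, 1.44], [-3.14, 3.14]. Speed limits (rad/s): [2.79, 2.79, 3.14, 3.14, 3.14, 3.14].

INTERFACE

Orientations are given as a unit quaternion [x, y, z, w].
In Python, from workcell import bot gives the robot as it stands.
- The arm moves only by the tool play_rows, never from a script. Its argument "motion" is a list of rows, each an object with "fingers": the closure, from -1 (fully open) to 1 (shut), so that 0 is half open; "translation": the shift along the tool's x, y, z in cm, a list of three; "roll": the turn about the tool's z in degrees. A call has 1 to 20 rows; each row is the pose to reach, as a shift and turn from the pose commanded when the call began, along the tool's axes at that moment; what a row does not reach only later rows make up. A row lasts 1/12 s, in which the tool goes at most 41.7 mm and 7.16 degrees, less where a joint would pass 70% of its speed; a pose out of reach is approached as far as the arm can. A call with a gripper value outside its range is refused whole. The fingers move at their own pace and stop on an object; the grip force is fixed at half the most. Time passes only in rows, so rows that repeat a pose let the fingers close. It gives the time, the measured TCP pose, the force and the opening at its end, in the units of the state.
- bot.get_obs(): the state, without advancing time (a new reading comes with each control period).
- bot.camera(name): name is "side" or "top" or "wrist"; returns a dict with "pixels" (420x560x3 uint8, red, green, blue), "intrinsics" (3x3 intrinsics, pixels), "world_to_cam" (4x4, takes a point from world to camera coordinates). Camera axes: x right, y down, z forward; pixel columns grow to the right and rows downward; lengths in m; the calibration is good to about 2 mm. A picture is of the moment at which its call begins. There is no depth.
- bot.job_done(): hands the job in, once; it reports no verdict.
The state is a dict: "clock": time; "joint_pos": joint angles; "joint_vel": joint speeds; "tau": joint torques, N m; "eef_pos": TCP position; "tool_rot": TCP orientation; "ft_force": force on the tool from outside, world axes, zero at the start; "ft_torque": the same for the moment, N m; "grip_width": finger opening in m.
Only numpy, scipy, OpenCV 4.12 (cv2) and the standard library are available. Lean on these libraries where they do the work, as an engineer would, in place of code of your own. Each camera call takes 0.05 s, during which the arm holds its last target. There are 200 camera calls.

## Working session

There is one attempt and no reset: what is moved stays moved. The work goes in short steps, Python scripts to look and compute and a tool call to move; the robot and the scene stay as the last step left them, time stands still between calls to the robot, and variables do not carry over. Pictures are saved under pics/ and viewed, about 12 in all and at most 16, crops included, and the job is handed in when it is done.

Besides the shell and the picture viewer there is one more tool, called after ">>>" by a JSON object that holds its "method" and its "body", one argument or row to a line. play_rows: Moves the arm, as the interface text tells. Its arguments: {"type":"object","properties":{"motion":{"type":"array","items":{"type":"object","properties":{"fingers":{"type":"number"},"translation":{"type":"array","items":{"type":"number"}},"roll":{"type":"number"}}}}},"required":["motion"]}

```bash
mkdir -p pics; cat > h.py <<'E'
import numpy as np, cv2
from workcell import bot
def snap(n,f):
    c=bot.camera(n); cv2.imwrite(f'pics/{f}.png',c['pixels'][:,:,::-1]); np.savez(f'pics/{f}.npz',K=c['intrinsics'],T=c['world_to_cam']); return c
def load(f):
    d=np.load(f'pics/{f}.npz'); return d['K'],d['T']
def ray(f,u,v,z):
    K,T=load(f); d=T[:3,:3].T@np.linalg.solve(K,[u,v,1]); o=-T[:3,:3].T@T[:3,3]
    return o+d*(z-o[2])/d[2]
def proj(f,p):
    K,T=load(f); q=K@(T[:3,:3]@np.asarray(p,float)+T[:3,3]); return q[:2]/q[2]
E
python3 - <<'E'
from h import *
for n in ['top','side']:
    c=snap(n,n+'0'); print(c['intrinsics'],c['world_to_cam'].round(3))
o=bot.get_obs(); print(o)
E
```

```text
[[384.14985552   0.         279.17900523]
 [  0.         384.14985552 209.21500368]
 [  0.           0.           1.        ]] [[-0.01  -1.     0.014 -0.017]
 [-0.997  0.009 -0.075  0.599]
 [ 0.075 -0.015 -0.997  1.013]
 [ 0.     0.     0.     1.   ]]
[[403.2032745    0.         279.01445052]
 [  0.         403.2032745  210.14325772]
 [  0.           0.           1.        ]] [[-0.96  -0.281 -0.009  0.582]
 [-0.202  0.712 -0.672  0.154]
 [ 0.195 -0.644 -0.74   0.975]
 [ 0.     0.     0.     1.   ]]
{'clock': 0.1, 'joint_pos': array([ 1.29602109e+00,  2.41317460e-01,  3.88263941e-03,  1.33519473e+00,
       -3.46164877e-05,  1.57078877e+00]), 'joint_vel': array([ 0.00037058, -0.00131033,  0.00428703,  0.00058129, -0.00153928,
       -0.00065144]), 'tau': array([ 7.86474739e-04, -3.73137975e+01,  2.53009951e+01,  1.08536016e-02,
        7.71095119e-05, -9.85450185e-06]), 'eef_pos': array([0.13553219, 0.48073398, 0.24452107]), 'tool_rot': array([ 7.97283589e-01,  6.03604207e-01, -7.20358589e-04,  5.67066437e-04]), 'ft_force': array([-0.19084404, -0.48380956,  0.68278226]), 'ft_torque': array([ 0.05321394, -0.02068829,  0.0273512 ]), 'grip_width': 0.08560624251402948}
```

View pics/top0.png

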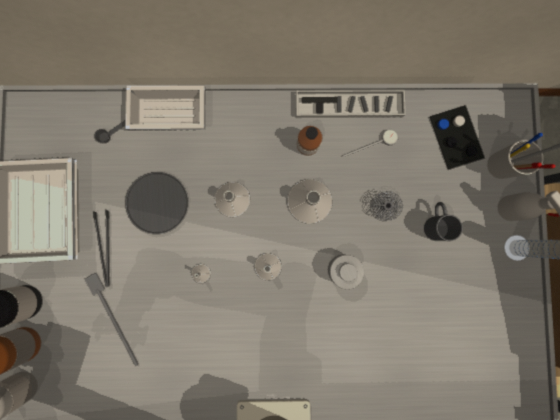

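View pics/side0.png

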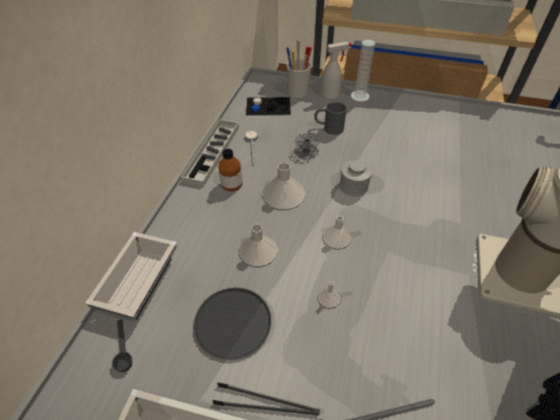

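Top view: dish ≈(157,202), funnel_50 ≈(201,272), 72 ≈(267,267), 96 ≈(232,198), 122 ≈(309,201). The side view shows the same objects, all upright. I'll overlay model outlines to refine these.

```bash
cat > fit.py <<'E'
from h import *
from scipy.optimize import minimize
S={50:(.025,.005,.034,.066),72:(.036,.009,.044,.079),96:(.048,.013,.055,.092),122:(.061,.017,.068,.107)}
A=np.linspace(0,2*np.pi,60)
def circ(x,y,z,r): return [(x+r*np.cos(a),y+r*np.sin(a),z) for a in A]
def mask(f,polys,s=4):
    m=np.zeros((420*s,560*s),np.uint8)
    for p in polys:
        q=np.array([proj(f,k) for k in p])*s
        cv2.fillConvexPoly(m,cv2.convexHull(q.astype(np.float32)).astype(int),255)
    return m
def funnel(x,y,d,z=0):
    R,r,a,b=S[d]; return [circ(x,y,z,R)+circ(x,y,z+.006,R),circ(x,y,z+.006,R)+circ(x,y,z+a,r),circ(x,y,z+a,r)+circ(x,y,z+b,r)]
def draw(f,items,box,out,s=4):
    im=cv2.resize(cv2.imread(f'pics/{f}.png'),None,fx=s,fy=s,interpolation=cv2.INTER_CUBIC)
    for polys,col in items:
        c,_=cv2.findContours(mask(f,polys,s),cv2.RETR_EXTERNAL,cv2.CHAIN_APPROX_NONE); cv2.drawContours(im,c,-1,col,1)
    x0,y0,x1,y1=[k*s for k in box]; return im[y0:y1,x0:x1]
E
cat > m.py <<'E'
from fit import *
P={50:(201,272),72:(267,267),96:(232,198),122:(309,201)}
pos={d:ray('top0',*P[d],S[d][3])[:2] for d in P}
dish=ray('top0',157,202,.011)[:2]
# refine by edge contrast: gradient magnitude along projected silhouette in both views
G={}
for f in ['top0','side0']:
    g=cv2.GaussianBlur(cv2.imread(f'pics/{f}.png'),(0,0),.8).astype(np.float32)
    e=sum(np.hypot(cv2.Sobel(g[:,:,k],5,1,0),cv2.Sobel(g[:,:,k],5,0,1)) for k in range(3)); G[f]=np.minimum(e,np.percentile(e,99))
def score(f,polys):
    c,_=cv2.findContours(mask(f,polys),cv2.RETR_EXTERNAL,cv2.CHAIN_APPROX_NONE); c=max(c,key=len)[:,0]/4.
    return cv2.remap(G[f],c[:,:1].astype(np.float32),c[:,1:].astype(np.float32),1).mean()
def refine(mk,p0,fs):
    best=np.array(p0)
    for st in (.004,.002,.001,.0005):
        c=[best+st*np.array([i,j]) for i in range(-3,4) for j in range(-3,4)]
        best=c[int(np.argmax([sum(score(f,mk(*q)) for f in fs) for q in c]))]
    return best
D=lambda x,y:[circ(x,y,.0107,.085)+circ(x,y,0,.080)]
res={}
for d in P:
    for fs in (['top0'],['side0'],['top0','side0']): r=refine(lambda x,y:funnel(x,y,d),pos[d],fs); print(d,fs,r.round(4))
    res[d]=r
for fs in (['top0'],['side0'],['top0','side0']): r=refine(D,dish,fs); print('dish',fs,r.round(4))
res['dish']=r
np.save('res.npy',res,allow_pickle=True)
it=[(funnel(*res[d],d),(0,0,255)) for d in P]+[(D(*r),(0,255,0))]
a=draw('top0',it,(120,165,340,290),'a',3); b=draw('side0',it,(190,150,360,360),'b',3)
cv2.imwrite('pics/ov.png',cv2.resize(np.vstack([a,np.zeros((1,660,3),np.uint8)]),(792,450)));cv2.imwrite('pics/ovb.png',b[:600])
E
python3 m.py
```

```text
50 ['top0'] [0.4295 0.1941]
50 ['side0'] [0.431  0.1981]
50 ['top0', 'side0'] [0.4305 0.1971]
72 ['top0'] [0.4473 0.0125]
72 ['side0'] [0.4473 0.0175]
72 ['top0', 'side0'] [0.4478 0.016 ]
96 ['top0'] [0.6293 0.1075]
96 ['side0'] [0.6298 0.1135]
96 ['top0', 'side0'] [0.6313 0.1065]
122 ['top0'] [ 0.6227 -0.1039]
122 ['side0'] [ 0.6242 -0.0994]
122 ['top0', 'side0'] [ 0.6232 -0.1004]
dish ['top0'] [0.6211 0.3107]
dish ['side0'] [0.6221 0.3137]
dish ['top0', 'side0'] [0.6216 0.3122]
```

View pics/ov.png

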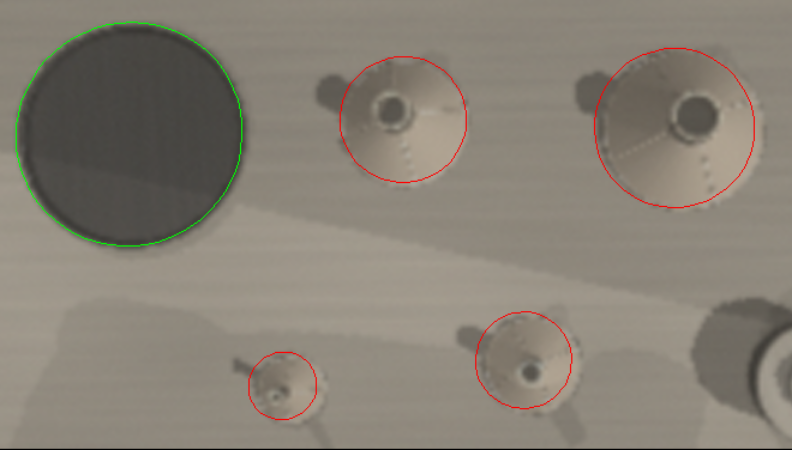

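View pics/ovb.png

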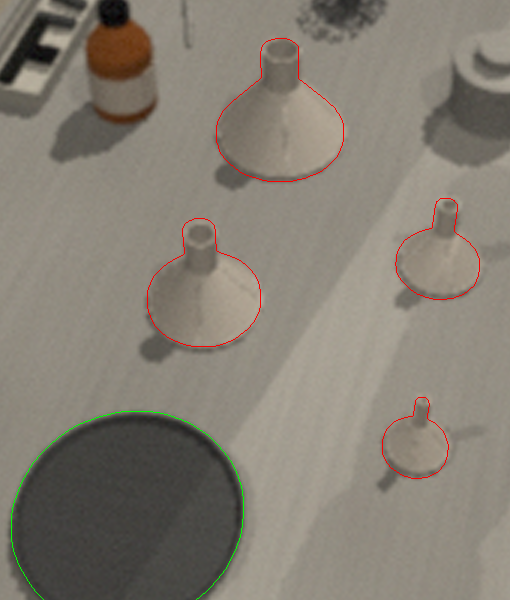

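Side outlines fit well. In the top view the funnels' fits are off (pale mouths and shadows), so I'll triangulate the bore tops by hand: top crop 122 (697,116), 96 (392,110), 72 (531,373), 50 (279,394); side crop 122 (281,50), 96 (200,231), 72 (447,204), 50 (422,402).

```bash
python3 - <<'E'
from fit import *
T={122:(697,116),96:(392,110),72:(531,373),50:(279,394)}
Sd={122:(281,50),96:(200,231),72:(447,204),50:(422,402)}
for d in T:
    X,Y=T[d]; t=(120+(X+.5)/3.6-.5,165+(Y+.5)/3.6-.5)
    X,Y=Sd[d]; s=(190+(X+.5)/3-.5,150+(Y+.5)/3-.5)
    a=ray('top0',*t,S[d][3]);b=ray('side0',*s,S[d][3]); print(d,a[:2].round(4),b[:2].round(4))
R=np.array([[.2707,.9627],[.9627,-.2707]])
for p in [(.430,.196)]: print(R@(np.array(p)-[.1355,.4807]))
E
```

```text
122 [ 0.6224 -0.1062] [ 0.6238 -0.1029]
96 [0.63   0.1057] [0.6314 0.1058]
72 [0.4457 0.0101] [0.4489 0.0124]
50 [0.4319 0.1884] [0.4317 0.1957]
[-0.19435954  0.36058344]
```

>>> {"method": "play_rows", "body": {
  "motion": [
    {"fingers": -1,"translation": [-19.7,36.2,4.5],"roll": -15.7},
    {"fingers": -1,"translation": [-19.7,36.2,4.5],"roll": -15.7},
    {"fingers": -1,"translation": [-19.7,36.2,4.5],"roll": -15.7},
    {"fingers": -1,"translation": [-19.7,36.2,4.5],"roll": -15.7},
    {"fingers": -1,"translation": [-19.7,36.2,4.5],"roll": -15.7},
    {"fingers": -1,"translation": [-19.7,36.2,4.5],"roll": -15.7},
    {"fingers": -1,"translation": [-19.7,36.2,4.5],"roll": -15.7},
    {"fingers": -1,"translation": [-19.7,36.2,4.5],"roll": -15.7},
    {"fingers": -1,"translation": [-19.7,36.2,4.5],"roll": -15.7},
    {"fingers": -1,"translation": [-19.7,36.2,4.5],"roll": -15.7},
    {"fingers": -1,"translation": [-19.7,36.2,4.5],"roll": -15.7},
    {"fingers": -1,"translation": [-19.7,36.2,4.5],"roll": -15.7}
  ]
}}

```text
clock: 1.1
eef_pos: [0.4317, 0.1912, 0.1994]
tool_rot: [0.709, 0.705, -0.001, -0.0]
ft_force: [-1.0, -0.2, 0.3]
grip_width: 0.0854
```

```bash
python3 - <<'E'
from fit import *
c=snap('wrist','w1'); print(c['world_to_cam'].round(3)); o=bot.get_obs(); print(o['clock'],o['eef_pos'],o['tool_rot'].round(3),o['joint_pos'].round(2))
print({d:proj('w1',(x,y,S[d][3])).round(1) for d,x,y in [(50,.431,.193)]})
cv2.imwrite('pics/w1b.png',draw('w1',[(funnel(.431,.193,50),(0,0,255))],(0,0,560,420),'',1))
E
```

```text
[[ 0.006  1.    -0.001 -0.192]
 [ 0.96  -0.005  0.28  -0.437]
 [ 0.28  -0.002 -0.96   0.214]
 [ 0.     0.     0.     1.   ]]
1.15 [0.43063399 0.19249018 0.19963319] [ 0.708  0.706 -0.001 -0.001] [ 0.42  0.21 -0.15  1.21  0.    0.42]
{50: array([289.9, 203. ])}
```

View pics/w1b.png

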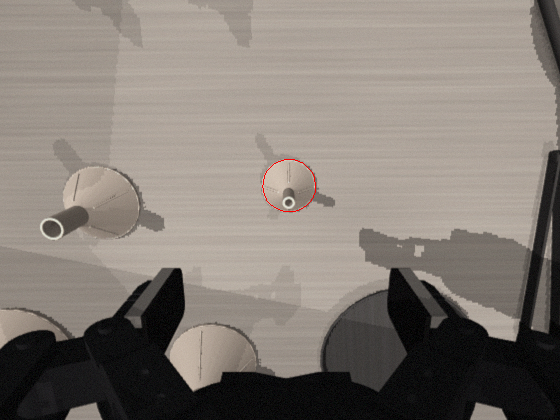

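The wrist view confirms funnel_50: bore at (289,202) against a predicted (290,203). The jaws are centred on it too. I'll descend and squeeze once to centre it.

>>> {"method": "play_rows", "body": {
  "motion": [
    {"fingers": -0.3,"translation": [0,0,4],"roll": 0},
    {"fingers": -0.3,"translation": [0,0,8],"roll": 0},
    {"fingers": -0.3,"translation": [0,0,12],"roll": 0},
    {"fingers": -0.3,"translation": [0,0,14.8],"roll": 0},
    {"fingers": -0.3,"translation": [0,0,14.8],"roll": 0},
    {"fingers": 1,"translation": [0,0,14.8],"roll": 0},
    {"fingers": 1,"translation": [0,0,14.8],"roll": 0},
    {"fingers": 1,"translation": [0,0,14.8],"roll": 0},
    {"fingers": 1,"translation": [0,0,14.8],"roll": 0},
    {"fingers": 1,"translation": [0,0,14.8],"roll": 0},
    {"fingers": 1,"translation": [0,0,14.8],"roll": 0},
    {"fingers": 1,"translation": [0,0,14.8],"roll": 0}
  ]
}}

```text
clock: 2.15
eef_pos: [0.432, 0.1942, 0.0541]
tool_rot: [0.707, 0.707, 0.002, 0.0]
ft_force: [-0.8, 0.1, 7.3]
grip_width: 0.0077
```

```bash
python3 - <<'E'
from fit import *
print(ray('w1',53,228,.079),ray('w1',288.5,202,.066)); 
E
```

```text
[0.44625182 0.01263494 0.079     ] [0.43020075 0.19188213 0.066     ]
```

>>> {"method": "play_rows", "body": {
  "motion": [
    {"fingers": 1,"translation": [0,0,0],"roll": 0},
    {"fingers": 1,"translation": [0,0,0],"roll": 0}
  ]
}}

```text
clock: 2.32
eef_pos: [0.4321, 0.1941, 0.0542]
tool_rot: [0.707, 0.707, 0.002, 0.0]
ft_force: [-0.7, 1.2, 7.2]
grip_width: 0.0077
```

```bash
python3 - <<'E'
from fit import *
snap('side','s2'); snap('wrist','w2')
a=cv2.imread('pics/s2.png')[240:350,270:400]; b=cv2.imread('pics/w2.png')[120:420,130:450]
a=cv2.resize(a,None,fx=3,fy=3); a=cv2.copyMakeBorder(a,0,max(0,300-a.shape[0]),0,0,0)
b=cv2.copyMakeBorder(b,0,a.shape[0]-300,0,0,0); cv2.imwrite('pics/s2b.png',np.hstack([a,b])); o=bot.get_obs(); print(o['eef_pos'],o['ft_force'],o['grip_width'])
E
```

```text
[0.43205458 0.19415266 0.05415292] [-0.65754372  0.43274331  6.66219024] 0.007934815329178746
```

View pics/s2b.png

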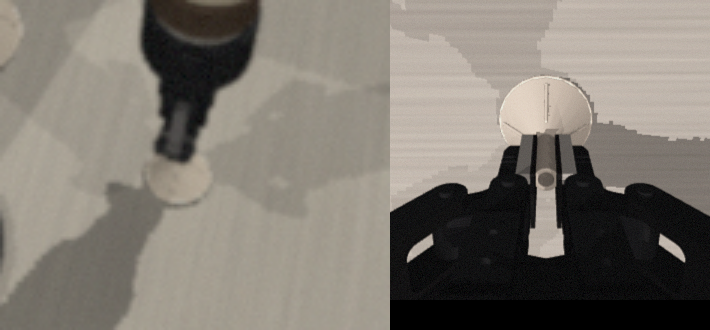

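The side view shows the stem gripped with the cone below it. The wrist view shows it centred at (545,180) in the crop. The tips press the cone slightly (7 N), so I'll go 4 mm higher for the 90° squeeze.

>>> {"method": "play_rows", "body": {
  "motion": [
    {"fingers": 0.3,"translation": [0,0,0],"roll": 0},
    {"fingers": 0.3,"translation": [0,0,0],"roll": 0},
    {"fingers": 0.3,"translation": [0,0,0],"roll": 0},
    {"fingers": 0.3,"translation": [0,0,-0.4],"roll": 7},
    {"fingers": 0.3,"translation": [0,0,-0.4],"roll": 14},
    {"fingers": 0.3,"translation": [0,0,-0.4],"roll": 21},
    {"fingers": 0.3,"translation": [0,0,-0.4],"roll": 28},
    {"fingers": 0.3,"translation": [0,0,-0.4],"roll": 35},
    {"fingers": 0.3,"translation": [0,0,-0.4],"roll": 42},
    {"fingers": 0.3,"translation": [0,0,-0.4],"roll": 49},
    {"fingers": 0.3,"translation": [0,0,-0.4],"roll": 56},
    {"fingers": 0.3,"translation": [0,0,-0.4],"roll": 63},
    {"fingers": 0.3,"translation": [0,0,-0.4],"roll": 70},
    {"fingers": 0.3,"translation": [0,0,-0.4],"roll": 77},
    {"fingers": 0.3,"translation": [0,0,-0.4],"roll": 84},
    {"fingers": 0.3,"translation": [0,0,-0.4],"roll": 90},
    {"fingers": 0.3,"translation": [0,0,-0.4],"roll": 90}
  ]
}}

```text
clock: 3.83
eef_pos: [0.4304, 0.1932, 0.0561]
tool_rot: [1.0, -0.001, -0.0, 0.0]
ft_force: [-0.1, 0.0, 1.0]
grip_width: 0.0298
```

>>> {"method": "play_rows", "body": {
  "motion": [
    {"fingers": 1,"translation": [0,0,0],"roll": 0},
    {"fingers": 1,"translation": [0,0,0],"roll": 0},
    {"fingers": 1,"translation": [0,0,0],"roll": 0},
    {"fingers": 1,"translation": [0,0,0],"roll": 0},
    {"fingers": 1,"translation": [0,0,0],"roll": 0},
    {"fingers": 1,"translation": [0,0,0],"roll": 0}
  ]
}}

```text
clock: 4.33
eef_pos: [0.4306, 0.1934, 0.0563]
tool_rot: [1.0, -0.0, -0.0, 0.0]
ft_force: [0.8, 0.8, -0.0]
grip_width: 0.0077
```

>>> {"method": "play_rows", "body": {
  "motion": [
    {"fingers": 1,"translation": [0,0,-3],"roll": 0},
    {"fingers": 1,"translation": [0,0,-6],"roll": 0},
    {"fingers": 1,"translation": [3,-2,-6],"roll": 0},
    {"fingers": 1,"translation": [6,-4,-6],"roll": 0},
    {"fingers": 1,"translation": [9,-6,-6],"roll": 0},
    {"fingers": 1,"translation": [12,-8,-6],"roll": 0},
    {"fingers": 1,"translation": [15,-9.5,-6],"roll": 0},
    {"fingers": 1,"translation": [18,-11,-6],"roll": 0},
    {"fingers": 1,"translation": [19.1,-11.9,-6],"roll": 0},
    {"fingers": 1,"translation": [19.1,-11.9,-6],"roll": 0},
    {"fingers": 1,"translation": [19.1,-11.9,-4],"roll": 0},
    {"fingers": 1,"translation": [19.1,-11.9,-2],"roll": 0},
    {"fingers": 1,"translation": [19.1,-11.9,-1],"roll": 0},
    {"fingers": 1,"translation": [19.1,-11.9,-0.5],"roll": 0},
    {"fingers": 1,"translation": [19.1,-11.9,-0.5],"roll": 0},
    {"fingers": 1,"translation": [19.1,-11.9,-0.5],"roll": 0}
  ]
}}

```text
clock: 5.67
eef_pos: [0.6214, 0.312, 0.0618]
tool_rot: [1.0, -0.0, -0.0, 0.0]
ft_force: [0.6, 0.0, -0.4]
grip_width: 0.0078
```

```bash
python3 - <<'E'
from fit import *
D=lambda x,y:[circ(x,y,.0107,.085)+circ(x,y,0,.080)]
snap('side','s3'); snap('wrist','w3')
it=[(D(.622,.312),(0,255,0)),(funnel(.622,.312,50,.004),(0,0,255))]
a=draw('s3',it,(180,260,310,390),'',3); b=draw('w3',it,(0,0,560,420),'',1)[:390,150:]
cv2.imwrite('pics/s3b.png',np.hstack([a,b])); o=bot.get_obs(); print(o['eef_pos'],o['ft_force'],o['joint_pos'].round(2))
E
```

```text
[0.62180369 0.31221211 0.06203603] [-0.67026788  0.17248026 -0.44018482] [ 0.47  0.74  0.33  1.15 -0.    2.04]
```

View pics/s3b.png

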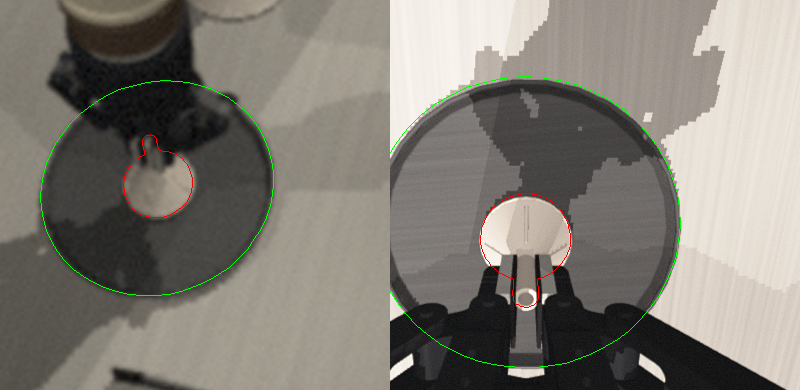

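Both overlays show the funnel centred in the dish. I'll lower 1.5 mm, release, and go on to funnel_72.

>>> {"method": "play_rows", "body": {
  "motion": [
    {"fingers": 1,"translation": [0,0,0.15],"roll": 0},
    {"fingers": 1,"translation": [0,0,0.15],"roll": 0},
    {"fingers": 0.3,"translation": [0,0,0.15],"roll": 0},
    {"fingers": 0.3,"translation": [0,0,0.15],"roll": 0},
    {"fingers": 0.3,"translation": [0,0,0.15],"roll": 0},
    {"fingers": 0,"translation": [0,0,-2],"roll": 0},
    {"fingers": -0.3,"translation": [0,0,-5],"roll": 0},
    {"fingers": -0.3,"translation": [0,0,-8.5],"roll": 0},
    {"fingers": -0.3,"translation": [-2,3.4,-9],"roll": 0},
    {"fingers": -0.3,"translation": [-17.5,30,-9],"roll": 0},
    {"fingers": -0.3,"translation": [-17.5,30,-9],"roll": 0},
    {"fingers": -0.3,"translation": [-17.5,30,-9],"roll": 0},
    {"fingers": -0.3,"translation": [-17.5,30,-9],"roll": 0},
    {"fingers": -0.3,"translation": [-17.5,30,-9],"roll": 0},
    {"fingers": -0.3,"translation": [-17.5,30,-9],"roll": 0},
    {"fingers": -0.3,"translation": [-17.5,30,-9],"roll": 0},
    {"fingers": -0.3,"translation": [-17.5,30,-9],"roll": 0},
    {"fingers": -0.3,"translation": [-17.5,30,-9],"roll": 0},
    {"fingers": -0.3,"translation": [-17.5,30,-9],"roll": 0}
  ]
}}

```text
clock: 7.35
eef_pos: [0.4465, 0.0118, 0.1518]
tool_rot: [1.0, -0.001, 0.001, -0.0]
ft_force: [0.1, 0.0, -0.0]
grip_width: 0.0557
```

```bash
python3 - <<'E'
from fit import *
o=bot.get_obs(); print(o['eef_pos'],o['ft_force'],o['joint_pos'].round(2))
snap('side','s4'); snap('wrist','w4')
it=[(funnel(.622,.312,50,.004),(0,0,255)),(funnel(.446,.0126,72,0),(0,0,255))]
a=draw('s4',it,(180,260,310,390),'',3); b=draw('w4',it,(0,0,560,420),'',1)[:390,150:]
cv2.imwrite('pics/s4b.png',np.hstack([a,b]))
E
```

```text
[0.44652451 0.01178736 0.15177935] [ 0.10004467  0.03033481 -0.0061648 ] [ 0.03  0.2  -0.3   1.07  0.    1.6 ]
```

View pics/s4b.png

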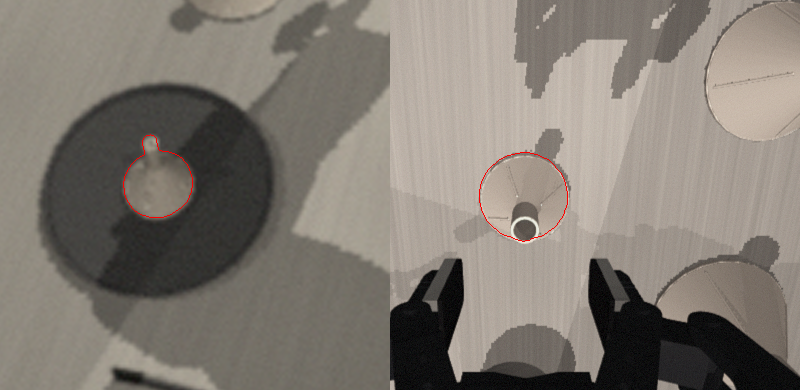

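Funnel_50 stands in the dish on its outline. Funnel_72's outline matches within about 1–2 px. Now descend, squeeze, roll −90° and squeeze again.

>>> {"method": "play_rows", "body": {
  "motion": [
    {"fingers": -0.3,"translation": [0,0,4],"roll": 0},
    {"fingers": -0.3,"translation": [0,0,7.5],"roll": 0},
    {"fingers": 0.3,"translation": [0,0,8.5],"roll": 0},
    {"fingers": 1,"translation": [0,0,8.5],"roll": 0},
    {"fingers": 1,"translation": [0,0,8.5],"roll": 0},
    {"fingers": 1,"translation": [0,0,8.5],"roll": 0},
    {"fingers": 1,"translation": [0,0,8.5],"roll": 0},
    {"fingers": 1,"translation": [0,0,8.5],"roll": 0},
    {"fingers": 1,"translation": [0,0,8.5],"roll": 0},
    {"fingers": 0.1,"translation": [0,0,8.5],"roll": 0},
    {"fingers": 0.1,"translation": [0,0,8.5],"roll": 0},
    {"fingers": 0.1,"translation": [0,0,8.5],"roll": 0},
    {"fingers": 0.1,"translation": [0,0,8.5],"roll": 0}
  ]
}}

```text
clock: 8.53
eef_pos: [0.4465, 0.0123, 0.0664]
tool_rot: [1.0, -0.0, 0.0, -0.0]
ft_force: [0.4, -0.8, -0.3]
grip_width: 0.0387
```

>>> {"method": "play_rows", "body": {
  "motion": [
    {"fingers": 0.1,"translation": [0,0,0],"roll": -7},
    {"fingers": 0.1,"translation": [0,0,0],"roll": -90},
    {"fingers": 0.1,"translation": [0,0,0],"roll": -90},
    {"fingers": 0.1,"translation": [0,0,0],"roll": -90},
    {"fingers": 0.1,"translation": [0,0,0],"roll": -90},
    {"fingers": 0.1,"translation": [0,0,0],"roll": -90},
    {"fingers": 0.1,"translation": [0,0,0],"roll": -90},
    {"fingers": 0.1,"translation": [0,0,0],"roll": -90},
    {"fingers": 0.1,"translation": [0,0,0],"roll": -90},
    {"fingers": 0.1,"translation": [0,0,0],"roll": -90},
    {"fingers": 0.1,"translation": [0,0,0],"roll": -90},
    {"fingers": 0.1,"translation": [0,0,0],"roll": -90},
    {"fingers": 0.1,"translation": [0,0,0],"roll": -90},
    {"fingers": 1,"translation": [0,0,0],"roll": -90},
    {"fingers": 1,"translation": [0,0,0],"roll": -90},
    {"fingers": 1,"translation": [0,0,0],"roll": -90},
    {"fingers": 1,"translation": [0,0,0],"roll": -90},
    {"fingers": 1,"translation": [0,0,0],"roll": -90},
    {"fingers": 1,"translation": [0,0,0],"roll": -90},
    {"fingers": 1,"translation": [0,0,0],"roll": -90}
  ]
}}

```text
clock: 10.2
eef_pos: [0.4465, 0.0124, 0.0663]
tool_rot: [0.708, 0.707, 0.0, -0.0]
ft_force: [-0.2, -0.2, -0.1]
grip_width: 0.0161
```

```bash
python3 - <<'E'
from fit import *
o=bot.get_obs(); print(o['eef_pos'],o['tool_rot'].round(3),o['ft_force'],o['joint_pos'].round(2))
E
```

```text
[0.44648379 0.01239368 0.06629333] [ 0.708  0.707  0.    -0.   ] [-0.20909303 -0.24470184 -0.10660681] [ 0.03  0.31 -0.42  0.84  0.    0.03]
```

>>> {"method": "play_rows", "body": {
  "motion": [
    {"fingers": 1,"translation": [0,0,-3],"roll": 0},
    {"fingers": 1,"translation": [0,0,-6.5],"roll": 0},
    {"fingers": 1,"translation": [0,0,-9.5],"roll": 0},
    {"fingers": 1,"translation": [3,1.75,-9.5],"roll": 0},
    {"fingers": 1,"translation": [6,3.5,-9.5],"roll": 0},
    {"fingers": 1,"translation": [9,5.25,-9.5],"roll": 0},
    {"fingers": 1,"translation": [12,7,-9.5],"roll": 0},
    {"fingers": 1,"translation": [15,8.75,-9.5],"roll": 0},
    {"fingers": 1,"translation": [18,10.5,-9.5],"roll": 0},
    {"fingers": 1,"translation": [21,12.25,-9.5],"roll": 0},
    {"fingers": 1,"translation": [24,14,-9.5],"roll": 0},
    {"fingers": 1,"translation": [27,15.75,-9.5],"roll": 0},
    {"fingers": 1,"translation": [29,17,-9.5],"roll": 0},
    {"fingers": 1,"translation": [30,17.5,-9.5],"roll": 0},
    {"fingers": 1,"translation": [30,17.5,-9.5],"roll": 0},
    {"fingers": 1,"translation": [30,17.5,-9.5],"roll": 0},
    {"fingers": 1,"translation": [30,17.5,-9.5],"roll": 0}
  ]
}}

```text
clock: 11.62
eef_pos: [0.6212, 0.3114, 0.1609]
tool_rot: [0.708, 0.707, -0.001, -0.0]
ft_force: [-0.6, -0.1, -1.2]
grip_width: 0.0161
```

>>> {"method": "play_rows", "body": {
  "motion": [
    {"fingers": 1,"translation": [0.07,0.05,2],"roll": 0},
    {"fingers": 1,"translation": [0.07,0.05,4],"roll": 0},
    {"fingers": 1,"translation": [0.07,0.05,5.5],"roll": 0},
    {"fingers": 1,"translation": [0.07,0.05,6.4],"roll": 0},
    {"fingers": 1,"translation": [0.07,0.05,6.8],"roll": 0},
    {"fingers": 1,"translation": [0.07,0.05,7.2],"roll": 0},
    {"fingers": 1,"translation": [0.07,0.05,7.5],"roll": 0},
    {"fingers": 1,"translation": [0.07,0.05,7.5],"roll": 0}
  ]
}}

```text
clock: 12.28
eef_pos: [0.6225, 0.3128, 0.0867]
tool_rot: [0.707, 0.707, 0.0, 0.0]
ft_force: [0.2, -0.2, -1.2]
grip_width: 0.0161
```

>>> {"method": "play_rows", "body": {
  "motion": [
    {"fingers": 1,"translation": [0,0,0.5],"roll": 0},
    {"fingers": 1,"translation": [0,0,1.0],"roll": 0},
    {"fingers": 1,"translation": [0,0,1.4],"roll": 0},
    {"fingers": 1,"translation": [0,0,1.6],"roll": 0},
    {"fingers": 1,"translation": [0,0,1.6],"roll": 0}
  ]
}}

```text
clock: 12.7
eef_pos: [0.6222, 0.3129, 0.0703]
tool_rot: [0.707, 0.707, -0.0, 0.0]
ft_force: [-0.1, 0.5, 0.0]
grip_width: 0.0162
```

>>> {"method": "play_rows", "body": {
  "motion": [
    {"fingers": 0.1,"translation": [0,0,0],"roll": 0},
    {"fingers": 0.1,"translation": [0,0,0],"roll": 0},
    {"fingers": 0.1,"translation": [0,0,0],"roll": 0},
    {"fingers": 0,"translation": [0,0,-2],"roll": 0},
    {"fingers": -0.3,"translation": [0,0,-5],"roll": 0},
    {"fingers": -0.5,"translation": [0,0,-9],"roll": 0},
    {"fingers": -0.5,"translation": [-3,0.2,-10],"roll": 0},
    {"fingers": -0.5,"translation": [-20.7,0.8,-10],"roll": 0},
    {"fingers": -0.5,"translation": [-20.7,0.8,-10],"roll": 0},
    {"fingers": -0.5,"translation": [-20.7,0.8,-10],"roll": 0},
    {"fingers": -0.5,"translation": [-20.7,0.8,-10],"roll": 0},
    {"fingers": -0.5,"translation": [-20.7,0.8,-10],"roll": 0},
    {"fingers": -0.5,"translation": [-20.7,0.8,-10],"roll": 0},
    {"fingers": -0.5,"translation": [-20.7,0.8,-10],"roll": 0},
    {"fingers": -0.5,"translation": [-20.7,0.8,-10],"roll": 0}
  ]
}}

```text
clock: 13.95
eef_pos: [0.6301, 0.1071, 0.1703]
tool_rot: [0.707, 0.707, 0.0, -0.0]
ft_force: [0.6, 0.3, -0.3]
grip_width: 0.064
```

```bash
python3 - <<'E'
from fit import *
o=bot.get_obs(); print(o['eef_pos'],o['ft_force'],o['joint_pos'].round(2))
snap('side','s5'); snap('wrist','w5')
it=[(funnel(.622,.312,72,.004),(0,0,255)),(funnel(.6305,.1058,96,0),(0,0,255))]
a=draw('s5',it,(180,260,310,390),'',3); b=draw('w5',it,(0,0,560,420),'',1)[:390,90:500]
cv2.imwrite('pics/s5b.png',np.hstack([a,b]))
E
```

```text
[0.63014894 0.10705765 0.17032312] [ 0.56203258  0.32311504 -0.34733457] [0.17 0.56 0.28 1.3  0.   0.17]
```

View pics/s5b.png

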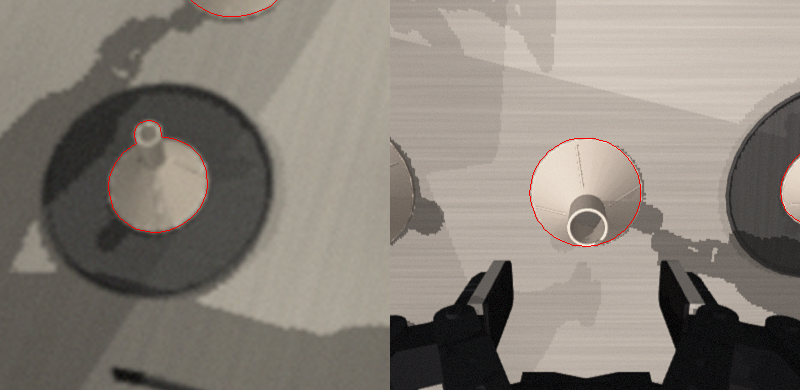

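Funnel_72 stands flat on its outline at dish floor level. Funnel_96 also matches its outline, with the bore at crop (587,227). Next: descend, squeeze, roll +90°, squeeze.

>>> {"method": "play_rows", "body": {
  "motion": [
    {"fingers": -0.5,"translation": [0,0,4],"roll": 0},
    {"fingers": -0.4,"translation": [0,0,8],"roll": 0},
    {"fingers": 0,"translation": [0,0,9.1],"roll": 0},
    {"fingers": 1,"translation": [0,0,9.1],"roll": 0},
    {"fingers": 1,"translation": [0,0,9.1],"roll": 0},
    {"fingers": 1,"translation": [0,0,9.1],"roll": 0},
    {"fingers": 1,"translation": [0,0,9.1],"roll": 0},
    {"fingers": 1,"translation": [0,0,9.1],"roll": 0},
    {"fingers": -0.1,"translation": [0,0,9.1],"roll": 0},
    {"fingers": -0.1,"translation": [0,0,9.1],"roll": 0},
    {"fingers": -0.1,"translation": [0,0,9.1],"roll": 0},
    {"fingers": -0.1,"translation": [0,0,9.1],"roll": 0}
  ]
}}

```text
clock: 15.05
eef_pos: [0.6302, 0.1059, 0.0796]
tool_rot: [0.707, 0.707, 0.0, 0.0]
ft_force: [-0.3, 0.5, 0.7]
grip_width: 0.047
```

>>> {"method": "play_rows", "body": {
  "motion": [
    {"fingers": -0.1,"translation": [0,0,0],"roll": 7},
    {"fingers": -0.1,"translation": [0,0,0],"roll": 90},
    {"fingers": -0.1,"translation": [0,0,0],"roll": 90},
    {"fingers": -0.1,"translation": [0,0,0],"roll": 90},
    {"fingers": -0.1,"translation": [0,0,0],"roll": 90},
    {"fingers": -0.1,"translation": [0,0,0],"roll": 90},
    {"fingers": -0.1,"translation": [0,0,0],"roll": 90},
    {"fingers": -0.1,"translation": [0,0,0],"roll": 90},
    {"fingers": -0.1,"translation": [0,0,0],"roll": 90},
    {"fingers": -0.1,"translation": [0,0,0],"roll": 90},
    {"fingers": -0.1,"translation": [0,0,0],"roll": 90},
    {"fingers": -0.1,"translation": [0,0,0],"roll": 90},
    {"fingers": -0.1,"translation": [0,0,0],"roll": 90},
    {"fingers": 1,"translation": [0,0,0],"roll": 90},
    {"fingers": 1,"translation": [0,0,0],"roll": 90},
    {"fingers": 1,"translation": [0,0,0],"roll": 90},
    {"fingers": 1,"translation": [0,0,0],"roll": 90},
    {"fingers": 1,"translation": [0,0,0],"roll": 90},
    {"fingers": 1,"translation": [0,0,0],"roll": 90}
  ]
}}

```text
clock: 16.63
eef_pos: [0.6303, 0.1059, 0.0795]
tool_rot: [1.0, -0.0, 0.0, -0.0]
ft_force: [0.2, -0.2, 1.3]
grip_width: 0.0241
```

>>> {"method": "play_rows", "body": {
  "motion": [
    {"fingers": 1,"translation": [0,0,-3],"roll": 0},
    {"fingers": 1,"translation": [0,0,-6.5],"roll": 0},
    {"fingers": 1,"translation": [0,0,-10.5],"roll": 0},
    {"fingers": 1,"translation": [0,-3,-10.5],"roll": 0},
    {"fingers": 1,"translation": [-0.3,-6,-10.5],"roll": 0},
    {"fingers": 1,"translation": [-0.4,-9,-10.5],"roll": 0},
    {"fingers": 1,"translation": [-0.6,-12,-10.5],"roll": 0},
    {"fingers": 1,"translation": [-0.8,-15,-10.5],"roll": 0},
    {"fingers": 1,"translation": [-0.8,-18,-10.5],"roll": 0},
    {"fingers": 1,"translation": [-0.8,-20,-10.5],"roll": 0},
    {"fingers": 1,"translation": [-0.8,-20.7,-10.5],"roll": 0},
    {"fingers": 1,"translation": [-0.8,-20.7,-10.5],"roll": 0},
    {"fingers": 1,"translation": [-0.8,-20.7,-10.5],"roll": 0},
    {"fingers": 1,"translation": [-0.8,-20.7,-10.5],"roll": 0}
  ]
}}

```text
clock: 17.8
eef_pos: [0.6224, 0.3113, 0.1841]
tool_rot: [1.0, -0.001, -0.0, 0.0]
ft_force: [-0.2, 0.5, 0.1]
grip_width: 0.0241
```

>>> {"method": "play_rows", "body": {
  "motion": [
    {"fingers": 1,"translation": [0,-0.1,2.5],"roll": 0},
    {"fingers": 1,"translation": [0,-0.1,5],"roll": 0},
    {"fingers": 1,"translation": [0,-0.1,6.8],"roll": 0},
    {"fingers": 1,"translation": [0,-0.1,7.4],"roll": 0},
    {"fingers": 1,"translation": [0,-0.1,7.8],"roll": 0},
    {"fingers": 1,"translation": [0,-0.1,8.2],"roll": 0},
    {"fingers": 1,"translation": [0,-0.1,8.4],"roll": 0},
    {"fingers": 1,"translation": [0,-0.1,8.4],"roll": 0}
  ]
}}

```text
clock: 18.47
eef_pos: [0.6228, 0.3138, 0.1012]
tool_rot: [1.0, -0.001, 0.001, -0.0]
ft_force: [0.6, -0.9, -0.5]
grip_width: 0.0246
```

>>> {"method": "play_rows", "body": {
  "motion": [
    {"fingers": 1,"translation": [-0.05,0.08,0],"roll": 0},
    {"fingers": 1,"translation": [-0.05,0.08,0.5],"roll": 0},
    {"fingers": 1,"translation": [-0.05,0.08,1.0],"roll": 0},
    {"fingers": 1,"translation": [-0.05,0.08,1.5],"roll": 0},
    {"fingers": 1,"translation": [-0.05,0.08,1.7],"roll": 0},
    {"fingers": 1,"translation": [-0.05,0.08,1.7],"roll": 0}
  ]
}}

```text
clock: 18.97
eef_pos: [0.6216, 0.3131, 0.0836]
tool_rot: [1.0, -0.0, -0.0, 0.0]
ft_force: [-0.4, -0.6, 2.7]
grip_width: 0.0242
```

>>> {"method": "play_rows", "body": {
  "motion": [
    {"fingers": -0.1,"translation": [0,0,0],"roll": 0},
    {"fingers": -0.1,"translation": [0,0,0],"roll": 0},
    {"fingers": -0.1,"translation": [0,0,0],"roll": 0},
    {"fingers": -0.2,"translation": [0,0,-2],"roll": 0},
    {"fingers": -0.5,"translation": [0,0,-5],"roll": 0},
    {"fingers": -0.6,"translation": [0,0,-9],"roll": 0},
    {"fingers": -0.6,"translation": [0,3,-10.5],"roll": 0},
    {"fingers": -0.6,"translation": [0.1,41.6,-10.5],"roll": 0},
    {"fingers": -0.6,"translation": [0.1,41.6,-10.5],"roll": 0},
    {"fingers": -0.6,"translation": [0.1,41.6,-10.5],"roll": 0},
    {"fingers": -0.6,"translation": [0.1,41.6,-10.5],"roll": 0},
    {"fingers": -0.6,"translation": [0.1,41.6,-10.5],"roll": 0},
    {"fingers": -0.6,"translation": [0.1,41.6,-10.5],"roll": 0},
    {"fingers": -0.6,"translation": [0.1,41.6,-10.5],"roll": 0},
    {"fingers": -0.6,"translation": [0.1,41.6,-10.5],"roll": 0},
    {"fingers": -0.6,"translation": [0.1,41.6,-10.5],"roll": 0},
    {"fingers": -0.6,"translation": [0.1,41.6,-10.5],"roll": 0},
    {"fingers": -0.6,"translation": [0.1,41.6,-10.5],"roll": 0},
    {"fingers": -0.6,"translation": [0.1,41.6,-10.5],"roll": 0},
    {"fingers": -0.6,"translation": [0.1,41.6,-10.5],"roll": 0}
  ]
}}

```text
clock: 20.63
eef_pos: [0.6224, -0.1017, 0.1881]
tool_rot: [1.0, 0.0, -0.0, -0.0]
ft_force: [1.3, 0.3, 0.0]
grip_width: 0.0681
```

```bash
python3 - <<'E'
from fit import *
o=bot.get_obs(); print(o['eef_pos'],o['ft_force'],o['joint_pos'].round(2))
snap('side','s6'); snap('wrist','w6')
it=[(funnel(.622,.3128,96,.004),(0,0,255)),(funnel(.6232,-.103,122,0),(0,0,255))]
a=draw('s6',it,(180,260,310,390),'',3); b=draw('w6',it,(0,0,560,420),'',1)[:390,90:500]
cv2.imwrite('pics/s6b.png',np.hstack([a,b]))
E
```

```text
[ 0.62241287 -0.10169359  0.18808254] [1.2632368  0.32832063 0.00568456] [-0.16  0.53  0.28  1.33  0.    1.41]
```

View pics/s6b.png

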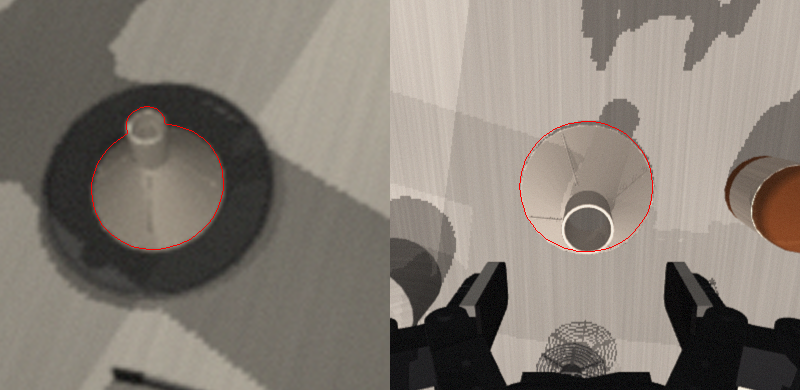

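Funnel_96 sits at floor level around 72. Funnel_122's outline matches, with the bore at crop (588,228), and the bottle is clear.

>>> {"method": "play_rows", "body": {
  "motion": [
    {"fingers": -0.6,"translation": [0,0,4],"roll": 0},
    {"fingers": -0.6,"translation": [0,0,8],"roll": 0},
    {"fingers": -0.2,"translation": [0,0,9.6],"roll": 0},
    {"fingers": 1,"translation": [0,0,9.6],"roll": 0},
    {"fingers": 1,"translation": [0,0,9.6],"roll": 0},
    {"fingers": 1,"translation": [0,0,9.6],"roll": 0},
    {"fingers": 1,"translation": [0,0,9.6],"roll": 0},
    {"fingers": 1,"translation": [0,0,9.6],"roll": 0},
    {"fingers": -0.3,"translation": [0,0,9.6],"roll": 0},
    {"fingers": -0.3,"translation": [0,0,9.6],"roll": 0},
    {"fingers": -0.3,"translation": [0,0,9.6],"roll": 0},
    {"fingers": -0.3,"translation": [0,0,9.6],"roll": 0}
  ]
}}

```text
clock: 21.73
eef_pos: [0.6226, -0.103, 0.0927]
tool_rot: [1.0, -0.001, 0.0, 0.0]
ft_force: [0.4, -1.3, -0.3]
grip_width: 0.0555
```

>>> {"method": "play_rows", "body": {
  "motion": [
    {"fingers": -0.3,"translation": [0,0,0],"roll": -7},
    {"fingers": -0.3,"translation": [0,0,0],"roll": -90},
    {"fingers": -0.3,"translation": [0,0,0],"roll": -90},
    {"fingers": -0.3,"translation": [0,0,0],"roll": -90},
    {"fingers": -0.3,"translation": [0,0,0],"roll": -90},
    {"fingers": -0.3,"translation": [0,0,0],"roll": -90},
    {"fingers": -0.3,"translation": [0,0,0],"roll": -90},
    {"fingers": -0.3,"translation": [0,0,0],"roll": -90},
    {"fingers": -0.3,"translation": [0,0,0],"roll": -90},
    {"fingers": -0.3,"translation": [0,0,0],"roll": -90},
    {"fingers": -0.3,"translation": [0,0,0],"roll": -90},
    {"fingers": -0.3,"translation": [0,0,0],"roll": -90},
    {"fingers": -0.3,"translation": [0,0,0],"roll": -90},
    {"fingers": 1,"translation": [0,0,0],"roll": -90},
    {"fingers": 1,"translation": [0,0,0],"roll": -90},
    {"fingers": 1,"translation": [0,0,0],"roll": -90},
    {"fingers": 1,"translation": [0,0,0],"roll": -90},
    {"fingers": 1,"translation": [0,0,0],"roll": -90},
    {"fingers": 1,"translation": [0,0,0],"roll": -90}
  ]
}}

```text
clock: 23.32
eef_pos: [0.6227, -0.1029, 0.0927]
tool_rot: [0.708, 0.707, 0.0, 0.0]
ft_force: [0.2, 0.1, 1.5]
grip_width: 0.0323
```

>>> {"method": "play_rows", "body": {
  "motion": [
    {"fingers": 1,"translation": [0,0,-3],"roll": 0},
    {"fingers": 1,"translation": [0,0,-6.5],"roll": 0},
    {"fingers": 1,"translation": [0,0,-11],"roll": 0},
    {"fingers": 1,"translation": [3,0,-11.3],"roll": 0},
    {"fingers": 1,"translation": [6,0,-11.3],"roll": 0},
    {"fingers": 1,"translation": [9,0,-11.3],"roll": 0},
    {"fingers": 1,"translation": [12,0,-11.3],"roll": 0},
    {"fingers": 1,"translation": [15,0,-11.3],"roll": 0},
    {"fingers": 1,"translation": [18,0,-11.3],"roll": 0},
    {"fingers": 1,"translation": [21,0,-11.3],"roll": 0},
    {"fingers": 1,"translation": [24,0,-11.3],"roll": 0},
    {"fingers": 1,"translation": [27,0,-11.3],"roll": 0},
    {"fingers": 1,"translation": [30,-0.1,-11.3],"roll": 0},
    {"fingers": 1,"translation": [33,-0.1,-11.3],"roll": 0},
    {"fingers": 1,"translation": [36,-0.1,-11.3],"roll": 0},
    {"fingers": 1,"translation": [39,-0.1,-11.3],"roll": 0},
    {"fingers": 1,"translation": [41,-0.1,-11.3],"roll": 0},
    {"fingers": 1,"translation": [41.6,-0.1,-11.3],"roll": 0},
    {"fingers": 1,"translation": [41.6,-0.1,-11.3],"roll": 0},
    {"fingers": 1,"translation": [41.6,-0.1,-11.3],"roll": 0}
  ]
}}

```text
clock: 24.98
eef_pos: [0.6214, 0.3126, 0.2046]
tool_rot: [0.707, 0.707, -0.001, 0.0]
ft_force: [0.7, -0.3, -0.4]
grip_width: 0.0326
```

>>> {"method": "play_rows", "body": {
  "motion": [
    {"fingers": 1,"translation": [0,0,0],"roll": 0},
    {"fingers": 1,"translation": [0,0,0],"roll": 0},
    {"fingers": 1,"translation": [0,0,0],"roll": 0}
  ]
}}

```text
clock: 25.23
eef_pos: [0.6221, 0.3116, 0.2056]
tool_rot: [0.708, 0.706, 0.0, 0.0]
ft_force: [0.6, -0.4, -1.0]
grip_width: 0.0326
```

>>> {"method": "play_rows", "body": {
  "motion": [
    {"fingers": 1,"translation": [0.07,0,2.5],"roll": 0},
    {"fingers": 1,"translation": [0.07,0,5],"roll": 0},
    {"fingers": 1,"translation": [0.07,0,7.2],"roll": 0},
    {"fingers": 1,"translation": [0.07,0,8],"roll": 0},
    {"fingers": 1,"translation": [0.07,0,8.5],"roll": 0},
    {"fingers": 1,"translation": [0.07,0,9],"roll": 0},
    {"fingers": 1,"translation": [0.07,0,9.2],"roll": 0},
    {"fingers": 1,"translation": [0.07,0,9.2],"roll": 0}
  ]
}}

```text
clock: 25.9
eef_pos: [0.6222, 0.3139, 0.1141]
tool_rot: [0.707, 0.707, 0.001, 0.0]
ft_force: [-0.2, 0.2, -0.6]
grip_width: 0.0326
```

Bottom at about 21 mm with no contact force. Final descent to TCP z ≈ 0.0967.

>>> {"method": "play_rows", "body": {
  "motion": [
    {"fingers": 1,"translation": [-0.07,0,0],"roll": 0},
    {"fingers": 1,"translation": [-0.07,0,0.5],"roll": 0},
    {"fingers": 1,"translation": [-0.07,0,1.0],"roll": 0},
    {"fingers": 1,"translation": [-0.07,0,1.5],"roll": 0},
    {"fingers": 1,"translation": [-0.07,0,1.7],"roll": 0},
    {"fingers": 1,"translation": [-0.07,0,1.7],"roll": 0}
  ]
}}

```text
clock: 26.4
eef_pos: [0.6216, 0.3131, 0.0966]
tool_rot: [0.707, 0.707, 0.0, 0.0]
ft_force: [-0.7, -0.8, 2.6]
grip_width: 0.0324
```

>>> {"method": "play_rows", "body": {
  "motion": [
    {"fingers": -0.3,"translation": [0,0,0],"roll": 0},
    {"fingers": -0.3,"translation": [0,0,0],"roll": 0},
    {"fingers": -0.3,"translation": [0,0,0],"roll": 0},
    {"fingers": -0.3,"translation": [0,0,0],"roll": 0},
    {"fingers": -0.3,"translation": [0,0,-3],"roll": 0},
    {"fingers": -0.4,"translation": [0,0,-6],"roll": 0},
    {"fingers": -0.5,"translation": [0,0,-10],"roll": 0},
    {"fingers": -0.5,"translation": [-4,-4,-11],"roll": 0},
    {"fingers": -0.5,"translation": [-20,-20,-11],"roll": 0},
    {"fingers": -0.5,"translation": [-20,-20,-11],"roll": 0},
    {"fingers": -0.5,"translation": [-20,-20,-11],"roll": 0},
    {"fingers": -0.5,"translation": [-20,-20,-11],"roll": 0},
    {"fingers": -0.5,"translation": [-20,-20,-11],"roll": 0},
    {"fingers": -0.5,"translation": [-20,-20,-11],"roll": 0},
    {"fingers": -0.5,"translation": [-20,-20,-11],"roll": 0}
  ]
}}

```text
clock: 27.65
eef_pos: [0.4158, 0.1096, 0.2059]
tool_rot: [0.708, 0.706, -0.003, -0.001]
ft_force: [-1.0, -0.0, -1.1]
grip_width: 0.0643
```

```bash
python3 - <<'E'
from fit import *
snap('side','s7'); snap('top','t7')
it=[(funnel(.622,.3128,122,.004),(0,0,255))]
a=draw('s7',it,(180,255,310,385),'',3); b=draw('t7',it,(70,60,470,310),'',1); b=cv2.copyMakeBorder(b,0,140,0,0,0)
cv2.imwrite('pics/s7b.png',np.hstack([a,b])); print(bot.get_obs()['ft_force'])
E
```

```text
[0.93116043 0.62259107 0.84578846]
```

View pics/s7b.png

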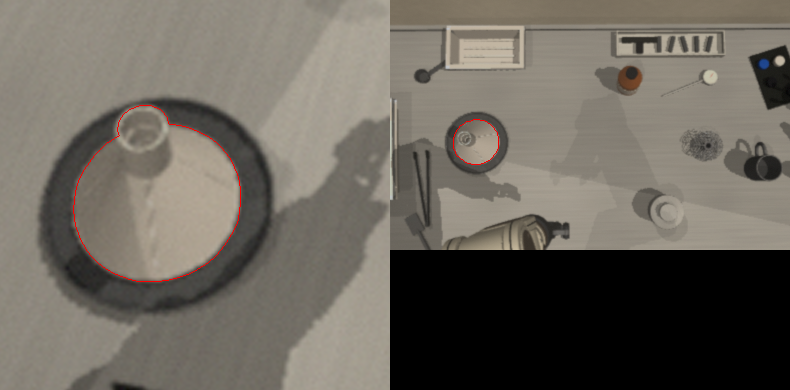

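The largest funnel matches its outline at floor height, with the inner stems visible in its bore. The nest is centred in the dish and the other items haven't moved. Handing in.

```bash
python3 -c "
from workcell import bot
print(bot.job_done())"
```

```text
the job is handed in; nothing more can be done
None
```

The four funnels are nested mouth down in the middle of the drip dish, placed in order 50, 72, 96, 122, and the job is handed in. It took about 28 s of the 112 s allowed.

- **Method:** each stem was squeezed in two directions at right angles to centre it in the jaws. Each funnel was then lowered to the dish floor and released.
- **Last checks:** in the final side and top pictures, funnel_122 matches its expected outline at floor height (4 mm) and sits centred in the dish. The inner stems show through its bore. The other items look unmoved and the gripper is clear.
- **Forces:** the highest wrist force I read was about 7 N, when the fingertips pressed lightly on funnel_50's cone during the first squeeze. I raised the grip after that.
- **Disagreements:** the first automatic outline fits in the top view were a few mm off because of shadows, so I used hand-read points and the wrist camera instead. The gripper width read about 2 mm below the true stem diameters on every grasp.

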